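# Sort the model-making leftovers into the desk trays

### The job

Clear up after model making: put the two brown timber pieces in the square tray, the two blue foam pieces in the long tray, and the eraser in the round dish. Each piece must lie flat on the floor of its tray the same way up as it is now, not leaning on a rim or on another piece. Leave the yellow tape measure standing where it is.

Things in the scene. Friction and masses are not known exactly. Their poses are not given: they have to be found in the camera images.
- timber_block: brown sawn timber block, oblong, 30 x 50 x 22 mm (its x, y, z), 30 g; origin at the centre of its underside, z up
- timber_cube: brown timber cube, 34 x 34 x 34 mm, 30 g; origin at the centre of its underside, z up
- foam_tower: pale blue rigid foam block standing upright, 44 x 44 x 58 mm high, 20 g; origin at the centre of its underside, z up
- foam_ell: pale blue rigid foam block, L-shaped seen from above, 30 mm high, 20 g; it fills x -25 to 25 mm over y 0 to 40 mm, and x -25 to 0 mm over y -40 to 0 mm. Origin on the underside at the centre of the 50 x 80 mm outline, z up. A good grip is at x 0, y +20 mm, across its x (50 mm wide)
- eraser: blue and white eraser lying flat, 22 x 52 x 13 mm (its x, y, z), 20 g; origin at the centre of its underside, z up
- tape_measure: yellow and black pocket tape measure standing on edge, 30 x 62 x 52 mm (its x, y, z), loose; not to be moved. Origin at the centre of its underside. It stands in one row along world y with the timber pieces, foam tower and eraser, about 98 mm apart, between trimmer and trays: low grips there have more room for the fingers along y (the row) than along x
- square_tray: white square tray fixed to the desk, 126 x 126 mm outside, inside 118 x 118 mm; floor 4 mm above the desk, walls 4 mm thick, rim 16 mm above the desk. Origin at the centre of its underside, at desk height. For the two timber pieces
- long_tray: white oblong tray fixed to the desk, outside 100 mm (its x) by 164 mm (its y), inside 92 x 156 mm; floor 4 mm above the desk, walls 4 mm thick, rim 16 mm above the desk. Origin at the centre of its underside, at desk height. For the two foam pieces; side by side along its y they fit with the L's 80 mm along the tray's y
- round_dish: white round dish fixed to the desk, 120 mm across its rim, flat inner floor about 100 mm across and 4 mm above the desk, rim 16 mm above the desk, wall 4 mm thick. Origin at the centre of its underside, at desk height. For the eraser
- drawer_box: obstacle: fixed wooden box of drawers on the right, 168 mm high (184 mm with the notebook on it), about 250 mm in world x by 220 mm in y round its origin (underside centre); one drawer stands open 100 mm towards +y. A fixed grey paper trimmer, 22 to 30 mm high, fills the desk from x 0.2 to 0.50 m, y -0.16 to 0.17 m, with spectacles on it up to 65 mm high and a clip at its left far corner
Mind the look-alikes: they are no part of the job. What is meant by the timber_block is not green, and is the larger of those in its own colour.

How it is judged (in metres and radians):
At the end, for the whole second after the job is handed in: Both timber pieces lie on the floor of the square tray, both foam pieces on the floor of the long tray and the eraser on the floor of the round dish: each with its origin inside the tray's inner outline, its underside within 4 mm of the tray floor, tilted less than 0.12 rad, at rest and released (x of timber_block in the frame of square_tray between -0.059 and 0.059 m and y of timber_block in the frame of square_tray between -0.059 and 0.059 m and z of timber_block in the frame of square_tray between 0 and 0.008 m and angle between each of timber_block, timber_cube, foam_tower, foam_ell, eraser's own z axis and vertical below 0.12 rad and linear speed of each of timber_block, timber_cube, foam_tower, foam_ell, eraser below 0.02 m/s and angular speed of each of timber_block, timber_cube, foam_tower, foam_ell, eraser below 0.2 rad/s and x of timber_cube in the frame of square_tray between -0.059 and 0.059 m and y of timber_cube in the frame of square_tray between -0.059 and 0.059 m and z of timber_cube in the frame of square_tray between 0 and 0.008 m and x of foam_tower in the frame of long_tray between -0.046 and 0.046 m and y of foam_tower in the frame of long_tray between -0.078 and 0.078 m and z of foam_tower in the frame of long_tray between 0 and 0.008 m and x of foam_ell in the frame of long_tray between -0.046 and 0.046 m and y of foam_ell in the frame of long_tray between -0.078 and 0.078 m and z of foam_ell in the frame of long_tray between 0 and 0.008 m and horizontal distance between eraser and round_dish below 0.05 m and z of eraser in the frame of round_dish between 0 and 0.008 m); the robot touches nothing.
It fails at once if the tape measure is moved more than 20 mm or tipped over (distance of tape_measure from where it was at the start of the episode above 0.02 m or angle between tape_measure's own z axis and vertical above 0.3 rad).
It also fails if it takes over 120 s, if anything falls off the work surface, if the arm or the gripper's body presses on something with over 40 N, if the wrist force passes 120 N, or if a joint passes its speed limit or range.

### The arm

A 7-joint arm with a two-finger parallel gripper is mounted at the origin on the work surface; the furniture and walls round the work are solid. World frame = base frame: x ahead of the robot, y to its left, z up, the work surface at z = 0. Lengths are in mm, angles in degrees, forces in N, time in s.
With the tool pointing down it reaches from about 425 to 950 mm from the base axis. Payload 4.7 kg.
Tool frame: the origin (TCP) lies at the very end of the fingers, on their centre line; the grasp point (between the pads) lies 19 mm behind it (manip.grip_point_offset is the distance from the TCP to the grasp point, in mm); z points along the fingers, y is the line along which they close (so a half turn about z gives the same grasp; the last joint's range is limited). The gripper opens to 87 mm and grips with 3 to 60 N. Pads are 19 mm wide; open, the fingers measure 117 mm over their backs; the gripper's body (75 mm by 190 mm) begins 51 mm behind the grasp point.
Start: joints at [-1.656, 26.849, -2.785, 87.806, 1.381, 65.374, -4.715], TCP at [675.018, 0.046, 222.573] pointing down, gripper open.
Joint ranges: [-148.3, 148.3], [-19.14, 114.17], [-79.39, 73.82], [5.75, 140.21], [-59.74, 239.74], [12.07, 113.84], [-152.46, 152.46]. Speed limits (degrees/s): [147.25, 147.25, 180, 180, 180, 180, 180].

### API

Orientations are given as [roll, pitch, yaw] about the fixed x, y, z axes, in that order (R = Rz(yaw) Ry(pitch) Rx(roll)).
In Python, from rig import read_state, read_camera, camera_model, manip gives the robot as it stands. The module is installed in compiled form; this text tells all that it offers.
- The arm moves only by the shell command python3 -m crank 'ROWS' [FORCE]. ROWS is JSON, a list that holds one entry, the list of rows, each a list of 7 numbers: the shift along the tool's x, y, z in cm, then the turn, a rotation vector about the tool's x, y, z in degrees, then the closure, from -1 (fully open) to 1 (shut). In form: [[[tx, ty, tz, ax, ay, az, grip], ...]]. A call has 1 to 10 rows; each row is the pose to reach, as a shift and turn from the pose commanded when the call began, along the tool's axes at that moment; what a row does not reach only later rows make up. A row lasts 1/12 s, in which the tool goes at most 41.7 mm and 7.16 degrees, less where a joint would pass 70% of its speed; a pose out of reach is approached as far as the arm can. A call with a gripper value outside its range is refused whole. The fingers move at their own pace and stop on an object; FORCE is the grip in N (left out, the last holds). Time passes only in rows, so rows that repeat a pose let the fingers close. It gives the time, the measured TCP pose, the force, the opening and the grip force at its end, in the units of the state.
- read_state(): the state, without advancing time (a new reading comes with each control period).
- read_camera(name): name is "scene" or "side" or "wrist"; returns the picture (400x640x3 uint8, red, green, blue); there is no depth.
- camera_model(name): a dict with "K" (3x3 intrinsics, pixels), "world_to_cam" (4x4, takes a point from world to camera coordinates); the wrist camera has in their place "hand_eye" (4x4, takes a point from camera to tool coordinates, whose origin is the TCP and whose axes are the flange's). Camera axes: x right, y up, looking along -z (the intrinsics and any distortion apply to the point x, -y, -z); pixel columns grow to the right and rows downward; lengths in mm; the calibration is good to about 2 mm. A picture is of the moment at which its call begins: read the wrist's pose just before it. camera_model takes no time and is no camera call.
- manip.sign_off(): hands the job in; it is judged then, once.
The state is a dict: "t": time; "joint_pos": joint angles; "qvel": joint speeds; "joint_torque": joint torques, N m; "tool_pos": TCP position; "tcp_rot": TCP orientation; "wrist_force": force on the tool from outside, world axes, zero at the start; "torque": the same for the moment, N m; "finger_gap": finger opening in mm; "grasp_force": force on a finger pad.
Only numpy, scipy, OpenCV 4.12 (cv2) and the standard library are available. Lean on these libraries where they do the work, as an engineer would, in place of code of your own. Each camera call takes 0.05 s, during which the arm holds its last target. There are 200 camera calls.

## Working session

There is one attempt and no reset: what is moved stays moved. The work goes in short steps, Python scripts to look and compute and a shell command to move; the robot and the scene stay as the last step left them, time stands still between calls to the robot, and variables do not carry over. Pictures are saved under pics/ and viewed, at most 14 in all, crops included, and the job is handed in when it is done.

```bash
mkdir -p pics
python3 - <<'E'
from rig import *
import cv2,json
print(read_state())
for n in("scene","side","wrist"):
    m=camera_model(n);print(n,{k:(v.tolist() if hasattr(v,'tolist') else v) for k,v in m.items()})
    im=read_camera(n);cv2.imwrite(f"pics/{n}0.png",im[:,:,::-1])
E
```

```text
{'t': 0.0, 'joint_pos': array([-1.65698183, 26.89564579, -2.78471027, 87.87382927,  1.38024173,
       65.3741925 , -4.71390815]), 'qvel': array([ 0.02095271, -0.10182182,  0.05876491,  0.04559043,  0.02515667,
       -0.00158639,  0.08159926]), 'joint_torque': array([ 8.49551179e-05, -5.07972229e+01, -8.03461717e-02, -2.36155879e+01,
       -6.12773141e-02,  3.78107757e-02,  1.50727069e-04]), 'tool_pos': array([6.74402035e+02, 3.10195724e-02, 2.21518202e+02]), 'tcp_rot': array([-1.79889913e+02,  3.32070824e-03,  9.00046103e+01]), 'wrist_force': array([-0.16292995, -0.22171958,  0.24093565]), 'torque': array([-0.00779596,  0.01087777,  0.00129849]), 'grasp_force': 0.0, 'finger_gap': 87.02414776017262}
scene {'K': [[448.8844338264781, 0.0, 322.31912473575926], [0.0, 448.8844338264781, 199.023038167353], [0.0, 0.0, 1.0]], 'world_to_cam': [[-0.5508030883294046, -0.8346336734429421, -0.0016090500086483055, 196.74579286776722], [0.5378336262560863, -0.35640755859029044, 0.7640082739394495, -271.6891150643553], [-0.6382405098041164, 0.41995271559408776, 0.6452044391587313, -976.66406213761
[... 160 characters left out ...]
cam': [[-0.8246435722627741, -0.5652311797981255, -0.02183327986606289, 354.32640396906106], [0.3435281009341148, -0.531108335862355, 0.7745401083521245, -186.6778937601803], [-0.44939005618092087, 0.6312191766427405, 0.632147869128869, -1105.0065014207303], [0.0, 0.0, 0.0, 1.0]]}
wrist {'K': [[336.94188850946006, 0.0, 316.4040682070858], [0.0, 336.94188850946006, 207.21093053450085], [0.0, 0.0, 1.0]], 'hand_eye': [[-0.0011155781233533257, 0.9676003135066658, 0.25248443276219973, 69.29466216559105], [0.9999990565341034, 0.0008770653211890952, 0.0010572073223477673, 0.1986041685290152], [0.0008015087964295601, 0.252485373949109, -0.9676003790436548, -162.2064276384173], [0.0, 0.0, 0.0, 1.0]]}
```

View pics/scene0.png

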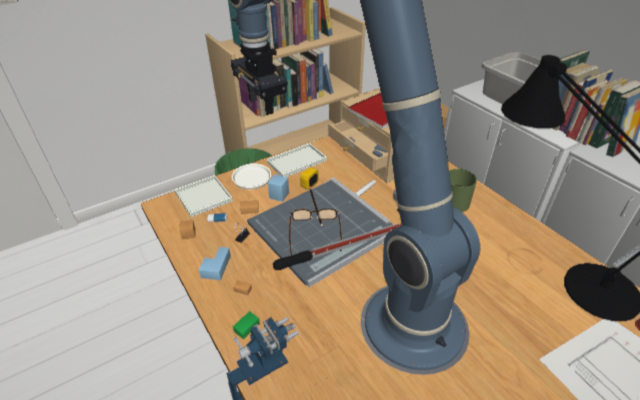

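View pics/side0.png

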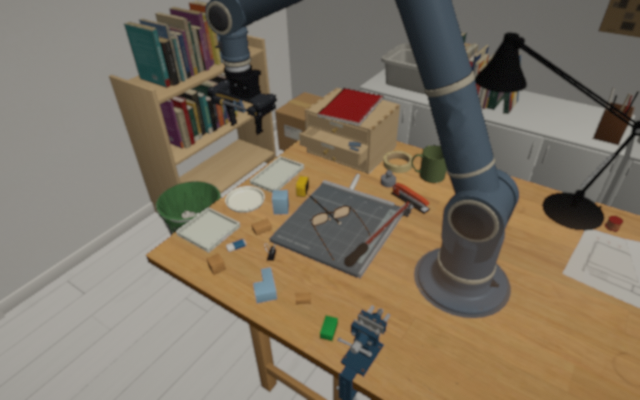

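View pics/wrist0.png

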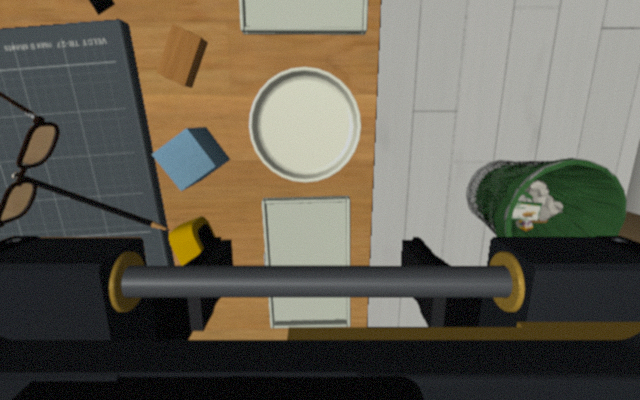

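Scene view: from the left, brown piece (187,228), eraser (217,217), brown piece (249,207), foam tower (279,187) and tape measure (310,178). The L is at (215,263), with a small brown decoy at (243,287) and a green one at (246,324). The trays are square (203,195), round (251,176) and long (297,159). The side view agrees. The wrist view shows the tape at (190,240), the tower at (190,157), the timber at (183,55), the dish at (305,124) and the long tray at (307,262).

```bash
cat > h.py <<'E'
from rig import *
import cv2,numpy as np
from scipy.spatial.transform import Rotation as Ro
def cam(n,st=None):
    m=camera_model(n);K=np.array(m["K"])
    if n=="wrist":
        T=np.eye(4);T[:3,:3]=Ro.from_euler('xyz',st["tcp_rot"],degrees=True).as_matrix();T[:3,3]=st["tool_pos"]
        return K,T@np.array(m["hand_eye"])
    return K,np.linalg.inv(np.array(m["world_to_cam"]))
def cast(px,z,K,C):
    px=np.atleast_2d(np.asarray(px,float))
    d=np.c_[(px[:,0]-K[0,2])/K[0,0],-(px[:,1]-K[1,2])/K[1,1],-np.ones(len(px))]@C[:3,:3].T
    o=C[:3,3];return o+d*((z-o[2])/d[:,2])[:,None]
def proj(P,K,C):
    p=(np.atleast_2d(P)-C[:3,3])@C[:3,:3];return np.c_[K[0,0]*p[:,0]/-p[:,2]+K[0,2],-K[1,1]*p[:,1]/-p[:,2]+K[1,2]]
def snap(name,save=None):
    st=read_state();im=read_camera(name)
    if save: cv2.imwrite(f"pics/{save}.png",im[:,:,::-1])
    return im,st
E
python3 - <<'E'
from h import *
print(camera_model("wrist").keys(),camera_model("scene").keys())
for n,d in (("scene",dict(b1=(187,228,17),er=(217,217,10),b2=(249,207,15),tower=(279,187,30),tape=(310,178,26),ell=(215,263,15),sq=(203,195,10),rd=(251,176,10),lg=(297,159,10),small=(243,287,10),dark=(242,235,5))),
 ("side",dict(b1=(216,264,17),er=(236,245,10),b2=(262,227,15),tower=(280,202,30),tape=(303,186,26),ell=(265,286,15),sq=(208,230,10),rd=(244,199,10),lg=(277,174,10)))):
    K,C=cam(n)
    for k,v in d.items(): print(n,k,cast(v[:2],v[2],K,C)[0].round())
K,C=cam("wrist",dict(tcp_rot=[-179.89,0,90],tool_pos=[674.4,0,221.5]))
for k,v in dict(tape=(187,238,52),tower=(190,157,58),b=(180,52,22),dish=(305,124,16)).items():print(k,cast(v[:2],v[2],K,C)[0].round())
for c in [(263,199),(348,197),(350,326),(272,327)]:print('long',cast(c,16,K,C)[0].round())
for c in [(240,32),(367,33)]:print('sq',cast(c,16,K,C)[0].round())
im=cv2.imread("pics/scene0.png")
cv2.imwrite("pics/crop0.png",cv2.resize(im[140:310,140:340],None,fx=4,fy=3.5,interpolation=cv2.INTER_CUBIC)[:600,:800])
E
```

```text
dict_keys(['K', 'hand_eye']) dict_keys(['K', 'world_to_cam'])
scene b1 [542. 306.  17.]
scene er [546. 220.  10.]
scene b2 [529. 131.  15.]
scene tower [544.  26.  30.]
scene tape [535. -74.  26.]
scene ell [388. 292.  15.]
scene sq [656. 216.  10.]
scene rd [661.  60.  10.]
scene lg [ 660. -103.   10.]
scene small [288. 266.  10.]
scene dark [449. 192.   5.]
side b1 [537. 311.  17.]
side er [547. 226.  10.]
side b2 [530. 136.  15.]
side tower [545.  34.  30.]
side tape [537. -71.  26.]
side ell [385. 297.  15.]
side sq [655. 225.  10.]
side rd [663.  64.  10.]
side lg [661. -94.  10.]
tape [539. -50.  52.]
tower [552.  34.  58.]
b [539. 134.  22.]
dish [662.  64.  16.]
long [614. -17.  16.]
long [709. -15.  16.]
long [ 715. -179.   16.]
long [ 618. -181.   16.]
sq [598. 153.  16.]
sq [724. 152.  16.]
```

View pics/crop0.png

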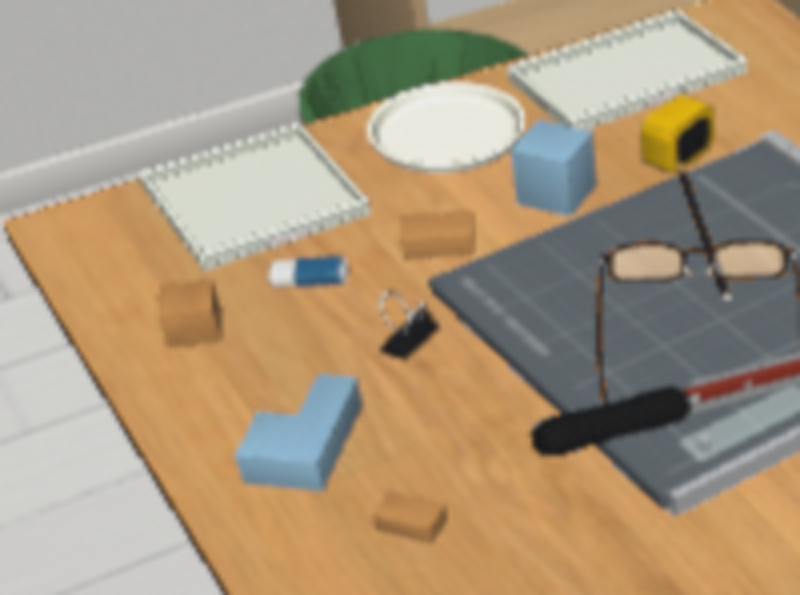

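The crop confirms the cube at the far left, the eraser with its white end to the left, the block, the tower and the tape. The L is by the near edge with its narrow leg to the right, and the clip is at (410,330). The two cameras agree within about 8 mm. I'll move over the left half of the row for a closer look.

```bash
python3 -m crank '[[[17,-8,-3,0,0,0,-1],[17,-8,-3,0,0,0,-1],[17,-8,-3,0,0,0,-1],[17,-8,-3,0,0,0,-1],[17,-8,-3,0,0,0,-1],[17,-8,-3,0,0,0,-1],[17,-8,-3,0,0,0,-1],[17,-8,-3,0,0,0,-1]]]' 20
cat >> h.py <<'E'
def look(save):
    im,st=snap("wrist",save);K,C=cam("wrist",st)
    print("tcp",st["tool_pos"].round(1),st["tcp_rot"].round(2),"cam",C[:3,3].round())
    np.savez("pics/"+save+".npz",im=im,K=K,C=C);return im,st,K,C
E
python3 -c "
from h import *
im,st,K,C=look('w1')
for n,p,z in(('dish',(662,64),16),('ell',(388,293),30)):print(n,proj([*p,z],K,C))"
```

```text
t: 0.82
tool_pos: [595.3, 168.8, 252.2]
tcp_rot: [-180.0, 0.1, 89.9]
wrist_force: [0.4, -1.1, -0.0]
finger_gap: 87.3
grasp_force: 0.0
tcp [595.3 168.8 252.2] [-1.7999e+02  7.0000e-02  8.9940e+01] cam [596. 238. 414.]
dish [[369.13772729 260.12664507]]
ell [[121.39964932  66.11499115]]
```

View pics/w1.png

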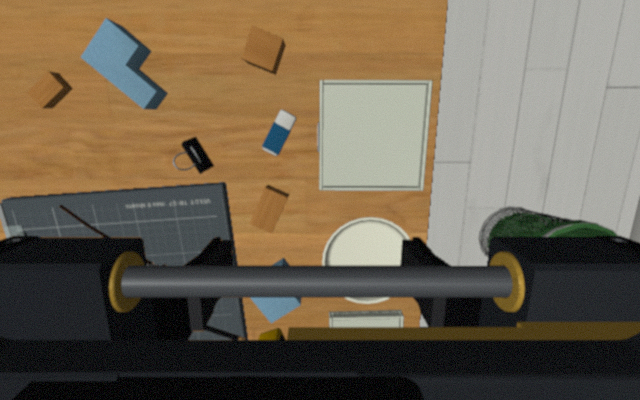

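Wrist view: the L has its top corners around (110,20) to (160,108). The cube is at (265,47), the eraser at (279,132), the block at (270,205), the square tray at (375,135) and the small decoy at (50,90). Next I'll segment the tops.

```bash
cat > seg.py <<'E'
from h import *
def seg(f,rois):
    d=np.load(f"pics/{f}.npz");im=d["im"];K,C=d["K"],d["C"]
    for n,(x0,y0,x1,y1,z) in rois.items():
        r=cv2.bilateralFilter(im[y0:y1,x0:x1],5,20,3).reshape(-1,3).astype(np.float32)
        cv2.setRNGSeed(1)
        _,l,c=cv2.kmeans(r,3,None,(3,50,.5),5,cv2.KMEANS_PP_CENTERS)
        for k in range(3):
            m=(l.reshape(y1-y0,x1-x0)==k).astype(np.uint8)
            nb,lab,s,_=cv2.connectedComponentsWithStats(m,connectivity=4);i=1+np.argmax(s[1:,4])
            if s[i,4]<60: continue
            ct=max(cv2.findContours((lab==i).astype(np.uint8),0,1)[0],key=len)[:,0]+[x0,y0]
            w=cast(ct,z,K,C)[:,:2].astype(np.float32);q=cv2.minAreaRect(w)
            hull=cv2.approxPolyDP(ct,2.5,True)[:,0]
            print(n,c[k].round().astype(int),s[i,4],"c",np.round(q[0],1),"size",np.round(q[1],1),"ang",round(q[2],1),
              "poly",cast(hull,z,K,C)[:,:2].round().astype(int).tolist() if len(hull)<9 else len(hull))
E
python3 -c "
from seg import *
seg('w1',dict(ell=(72,8,180,120,30),cube=(235,18,295,82,34),eraser=(255,100,304,164,13),block=(243,176,296,236,22),sq=(310,68,442,202,16)))
im=cv2.imread('pics/w1.png');cv2.imwrite('pics/c1.png',cv2.resize(im[0:240,70:330],None,fx=2.5,fy=2.5,interpolation=cv2.INTER_CUBIC))"
```

```text
ell [163 121  70] 8287 c [390.2 293.4] size [109.7 129.5] ang 89.9 poly [[346, 348], [325, 239], [444, 238], [455, 348]]
ell [109 142 159] 2890 c [392.  294.6] size [50.3 80.1] ang 48.4 poly [[379, 339], [347, 302], [405, 250], [421, 269], [392, 294], [407, 314]]
ell [53 64 68] 919 c [408.5 295.2] size [30.3 92.6] ang 16.0 poly 10
cube [163 121  69] 2398 c [540.7 307.5] size [60.3 63.7] ang 89.9 poly [[513, 338], [509, 277], [571, 277], [573, 338]]
cube [149 104  55] 1141 c [538.2 307.9] size [38.3 35.1] ang 68.0 poly [[529, 329], [521, 302], [516, 299], [527, 293], [520, 297], [524, 298], [549, 289], [561, 318]]
cube [85 59 32] 232 c [546.5 296.4] size [43.7 24.4] ang 27.6 poly [[561, 316], [548, 288], [522, 297], [552, 285]]
eraser [176 176 169] 249 c [558.2 237.9] size [16.5 19.3] ang 61.8 poly [[554, 248], [547, 235], [562, 227], [569, 240]]
eraser [159 118  71] 2353 c [551.  223.3] size [72.2 57.2] ang 89.3 poly [[525, 259], [522, 188], [579, 188], [580, 259]]
eraser [ 37  77 103] 490 c [547.8 216.5] size [31.4 21.5] ang 61.1 poly [[545, 234], [532, 208], [548, 198], [563, 226]]
block [153 109  59] 1049 c [542.6 129.1] size [53.1 46.4] ang 61.9 poly 11
block [168 126  74] 1828 c [537.2 136.5] size [73.6 64. ] ang 89.0 poly 22
block [84 60 32] 94 c [548.2 156. ] size [ 5. 28.] ang 63.9 poly [[535, 162], [559, 148], [561, 151]]
sq [160 119  71] 4644 c [660.4 217. ] size [150.9 146.2] ang 89.9 poly [[588, 293], [587, 142], [733, 141], [733, 292]]
sq [180 185 169] 9875 c [659.8 218.1] size [113.4 114.1] ang 89.7 poly [[604, 275], [603, 163], [716, 161], [716, 275]]
sq [150 148 132] 1520 c [659.9 218.1] size [125.8 128.2] ang 89.9 poly [[598, 280], [598, 157], [722, 155], [719, 171], [720, 278], [724, 278], [724, 238], [724, 279]]
```

View pics/c1.png

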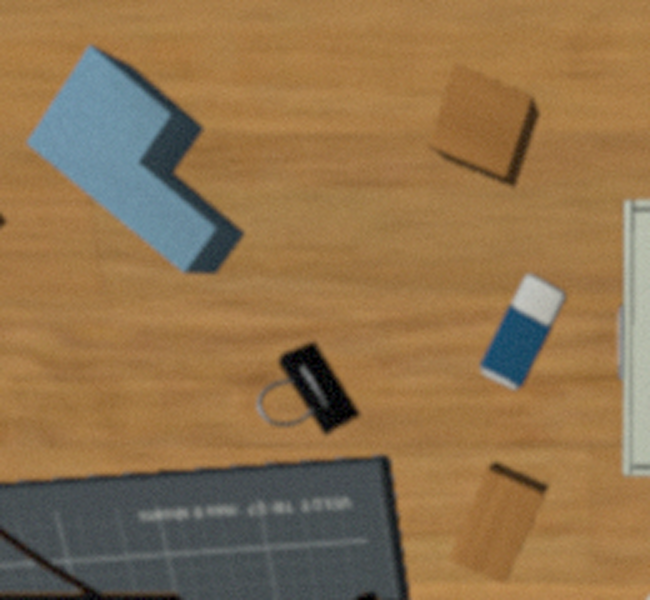

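The crop gives the top corners: eraser (482,372), (518,388), (566,293), (528,272) and block (488,472), (545,493), (506,580), (452,556). I'll turn these into grip poses and add a helper that converts a target to shifts in tool axes.

```bash
cat > go.py <<'E'
import sys
from h import *
# usage: go.py x y z phi  (phi = world angle of closing line) -> cm / deg from measured pose
def rel(x,y,z,phi):
    s=read_state();R=Ro.from_euler('xyz',s["tcp_rot"],degrees=True)
    T=Ro.from_euler('xyz',[180,0,phi+90],degrees=True)
    return np.r_[R.inv().apply(np.array([x,y,z])-s["tool_pos"])/10,(R.inv()*T).as_rotvec(degrees=True)].round(2).tolist()
a=list(map(float,sys.argv[1:]))
for i in range(0,len(a),4): print(rel(*a[i:i+4]))
E
python3 - <<'E'
from h import *
d=np.load("pics/w1.npz");K,C=d["K"],d["C"]
def q(n,pts,z):
    w=cast(np.array(pts)/2.5+[70,0],z,K,C)[:,:2];e=np.roll(w,-1,0)-w
    print(n,w.mean(0).round(1),np.hypot(*e.T).round(1),np.degrees(np.arctan2(e[:,1],e[:,0])).round(1))
q("eraser",[(482,372),(518,388),(566,293),(528,272)],13)
q("block",[(488,472),(545,493),(506,580),(452,556)],22)
q("cube",[(456,65),(533,97),(510,177),(434,147)],34)
K,C=cam("side")
for p,z in(((335,150),80),((300,140),80),((370,160),100),((308,103),168)):print("drawer",p,cast(p,z,K,C)[0].round())
E
python3 go.py 539 308 120 70 539 308 12 70
```

```text
eraser [551.9 222.7] [18.3 49.3 19.6 50.7] [ -24.2   61.6  151.6 -116.9]
block [537.8 131.6] [28.7 48.2 28.7 45.9] [ -21.  -114.8  154.4   65.2]
cube [540.2 308.8] [33.4 32.6 33.6 32.9] [ -21.1 -108.9  159.4   70.9]
drawer (335, 150) [ 520. -226.   80.]
drawer (300, 140) [ 652. -216.   80.]
drawer (370, 160) [ 382. -209.  100.]
drawer (308, 103) [ 681. -308.  168.]
[13.99, -5.68, 13.19, -0.06, 0.05, -70.14]
[14.01, -5.68, 23.99, -0.06, 0.05, -70.14]
```

Face edges match the stated sizes. The drawer front is near y = -220, so I'll keep grips in the long tray at y > -130. Cube first.

```bash
python3 -m crank '[[[14.0,-5.6,10,0,0,-70,-0.3],[14.0,-5.6,10,0,0,-70,-0.3],[14.0,-5.6,10,0,0,-70,-0.3],[14.0,-5.6,10,0,0,-70,-0.3],[14.0,-5.6,10,0,0,-70,-0.3],[14.0,-5.6,10,0,0,-70,-0.3],[14.0,-5.6,10,0,0,-70,-0.3],[14.0,-5.6,10,0,0,-70,-0.3],[14.0,-5.6,10,0,0,-70,-0.3],[14.0,-5.6,10,0,0,-70,-0.3]]]' 20; python3 go.py 539.5 308.5 12 70
```

```text
t: 1.7
tool_pos: [540.3, 307.8, 151.8]
tcp_rot: [-179.9, -0.0, 160.1]
wrist_force: [-0.2, 0.3, 0.8]
finger_gap: 56.4
grasp_force: 0.0
[0.09, 0.05, 13.98, -0.07, -0.0, 0.12]
```

```bash
python3 -m crank '[[[0.1,0,8,0,0,0,-0.3],[0.1,0,11,0,0,0,-0.3],[0.1,0,13.9,0,0,0,-0.3],[0.1,0,13.9,0,0,0,-0.3],[0.1,0,13.9,0,0,0,-0.3],[0.1,0,13.9,0,0,0,-0.3],[0.1,0,13.9,0,0,0,1],[0.1,0,13.9,0,0,0,1],[0.1,0,13.9,0,0,0,1],[0.1,0,13.9,0,0,0,1]]]' 20
python3 -m crank '[[[0,0,0,0,0,0,1],[0,0,0,0,0,0,1],[0,0,-3,0,0,0,1],[0,0,-6,0,0,0,1],[0,0,-6,0,0,0,1],[0,0,-6,0,0,0,1]]]'; python3 go.py 660 248 72 0 660 248 18 0
```

```text
t: 2.53
tool_pos: [539.0, 311.0, 15.3]
tcp_rot: [179.9, 0.1, 160.0]
wrist_force: [0.4, 0.6, 0.6]
finger_gap: 37.8
grasp_force: 0.1
t: 3.03
tool_pos: [539.2, 311.2, 75.6]
tcp_rot: [179.8, 0.2, 160.0]
wrist_force: [-0.2, -0.5, -0.2]
finger_gap: 34.2
grasp_force: 20.0
[-13.52, -1.81, 0.39, 0.25, 0.02, 69.99]
[-13.5, -1.82, 5.79, 0.25, 0.02, 69.99]
```

Cube held, with the gap at 34.2. I'll carry it to the square tray.

```bash
python3 -m crank '[[[-13.5,-1.8,0,0,0,70,1],[-13.5,-1.8,0,0,0,70,1],[-13.5,-1.8,0,0,0,70,1],[-13.5,-1.8,0,0,0,70,1],[-13.5,-1.8,0,0,0,70,1],[-13.5,-1.8,0,0,0,70,1],[-13.5,-1.8,0,0,0,70,1],[-13.5,-1.8,0,0,0,70,1],[-13.5,-1.8,0,0,0,70,1],[-13.5,-1.8,0,0,0,70,1]]]'
python3 -m crank '[[[0,0,0,0,0,0,1],[0,0,3,0,0,0,1],[0,0,4.5,0,0,0,1],[0,0,5.3,0,0,0,1],[0,0,5.3,0,0,0,1],[0,0,5.3,0,0,0,1],[0,0,5.3,0,0,0,1]]]'; python3 go.py 660 248 19 0
```

```text
t: 3.87
tool_pos: [657.7, 246.8, 71.7]
tcp_rot: [-179.9, 0.1, 89.7]
wrist_force: [0.4, 0.0, -0.4]
finger_gap: 33.8
grasp_force: 20.0
t: 4.45
tool_pos: [658.6, 247.1, 20.1]
tcp_rot: [-180.0, 0.0, 90.0]
wrist_force: [-0.4, -0.2, -0.1]
finger_gap: 33.5
grasp_force: 20.0
[0.09, 0.14, 0.11, -0.04, 0.01, 0.04]
```

```bash
python3 -m crank '[[[0,0,0.2,0,0,0,1],[0,0,0.2,0,0,0,1],[0,0,0.2,0,0,0,1],[0,0,0.2,0,0,0,1]]]'; python3 -m crank '[[[0,0,0,0,0,0,-0.15],[0,0,0,0,0,0,-0.15],[0,0,0,0,0,0,-0.15],[0,0,-4,0,0,0,-0.15],[0,0,-8,0,0,0,-0.15],[0,0,-8,0,0,0,-0.15]]]'; python3 go.py 537.5 132 100 64 537.5 132 9 64
```

```text
t: 4.78
tool_pos: [658.8, 247.3, 18.6]
tcp_rot: [180.0, -0.0, 90.0]
wrist_force: [-0.7, -0.2, -0.9]
finger_gap: 34.0
grasp_force: 20.0
t: 5.28
tool_pos: [663.9, 249.5, 107.4]
tcp_rot: [179.2, -0.3, 90.0]
wrist_force: [1.4, 0.6, 1.2]
finger_gap: 49.4
grasp_force: 0.0
[-11.76, -12.65, 0.49, 0.9, 0.13, -64.02]
[-11.82, -12.77, 9.59, 0.9, 0.13, -64.02]
```

```bash
python3 -m crank '[[[-11.7,-12.3,0,0,0,-64,-0.55],[-11.7,-12.3,0,0,0,-64,-0.55],[-11.7,-12.3,0,0,0,-64,-0.55],[-11.7,-12.3,0,0,0,-64,-0.55],[-11.7,-12.3,0,0,0,-64,-0.55],[-11.7,-12.3,0,0,0,-64,-0.55],[-11.7,-12.3,0,0,0,-64,-0.55],[-11.7,-12.3,0,0,0,-64,-0.55],[-11.7,-12.3,0,0,0,-64,-0.55],[-11.7,-12.3,0,0,0,-64,-0.55]]]'
python3 -m crank '[[[0,0,0,0,0,0,-0.55],[0,0,0,0,0,0,-0.55],[0,0,0,0,0,0,-0.55]]]'; python3 go.py 537.5 132 8 64
```

```text
t: 6.12
tool_pos: [536.0, 130.2, 98.8]
tcp_rot: [180.0, 0.0, 154.1]
wrist_force: [0.1, -0.3, 0.1]
finger_gap: 67.7
grasp_force: 0.0
t: 6.37
tool_pos: [535.9, 130.3, 98.6]
tcp_rot: [180.0, 0.0, 153.9]
wrist_force: [-0.4, 0.2, 0.4]
finger_gap: 67.3
grasp_force: 0.0
[-0.07, 0.22, 9.06, 0.0, 0.02, -0.1]
```

```bash
python3 -m crank '[[[-0.1,0.2,4,0,0,0,-0.55],[-0.1,0.2,7,0,0,0,-0.55],[-0.1,0.2,9,0,0,0,-0.55],[-0.1,0.2,9,0,0,0,-0.55],[-0.1,0.2,9,0,0,0,-0.55],[-0.1,0.2,9,0,0,0,1],[-0.1,0.2,9,0,0,0,1],[-0.1,0.2,9,0,0,0,1],[-0.1,0.2,9,0,0,0,1],[-0.1,0.2,9,0,0,0,1]]]' 20
python3 -m crank '[[[0,0,0,0,0,0,1],[0,0,0,0,0,0,1],[0,0,-3,0,0,0,1],[0,0,-7,0,0,0,1],[0,0,-7,0,0,0,1],[0,0,-7,0,0,0,1],[0,0,-7,0,0,0,1]]]'; python3 go.py 661 190 72 0
```

```text
t: 7.2
tool_pos: [538.5, 131.8, 9.9]
tcp_rot: [179.9, 0.1, 154.0]
wrist_force: [0.3, -0.1, 6.1]
finger_gap: 50.0
grasp_force: 20.0
t: 7.78
tool_pos: [537.3, 131.4, 78.6]
tcp_rot: [-180.0, 0.0, 154.0]
wrist_force: [-1.1, 0.1, -0.7]
finger_gap: 49.6
grasp_force: 20.0
[-8.54, 10.69, 0.66, 0.01, 0.02, 63.99]
```

```bash
python3 -m crank '[[[-8.5,10.7,0,0,0,64,1],[-8.5,10.7,0,0,0,64,1],[-8.5,10.7,0,0,0,64,1],[-8.5,10.7,0,0,0,64,1],[-8.5,10.7,0,0,0,64,1],[-8.5,10.7,0,0,0,64,1],[-8.5,10.7,0,0,0,64,1],[-8.5,10.7,0,0,0,64,1],[-8.5,10.7,0,0,0,64,1],[-8.5,10.7,0,0,0,64,1]]]'
python3 -m crank '[[[0,0,0,0,0,0,1],[0,0,3,0,0,0,1],[0,0,5,0,0,0,1],[0,0,6.2,0,0,0,1],[0,0,6.2,0,0,0,1],[0,0,6.2,0,0,0,1],[0,0,6.2,0,0,0,1]]]'; python3 go.py 660 189 13 0
```

```text
t: 8.62
tool_pos: [659.6, 190.3, 76.4]
tcp_rot: [-179.8, 0.1, 89.9]
wrist_force: [0.6, 0.1, 0.3]
finger_gap: 49.4
grasp_force: 20.0
t: 9.2
tool_pos: [661.3, 190.6, 17.0]
tcp_rot: [180.0, -0.0, 90.0]
wrist_force: [0.9, -0.9, 0.1]
finger_gap: 49.9
grasp_force: 20.0
[-0.16, -0.13, 0.4, 0.04, -0.02, 0.04]
```

```bash
python3 -m crank '[[[-0.2,-0.1,0.2,0,0,0,1],[-0.2,-0.1,0.4,0,0,0,1],[-0.2,-0.1,0.4,0,0,0,1],[-0.2,-0.1,0.4,0,0,0,1]]]'; python3 -m crank '[[[0,0,0,0,0,0,-0.45],[0,0,0,0,0,0,-0.45],[0,0,0,0,0,0,-0.45],[0,0,-4,0,0,0,-0.45],[0,0,-8,0,0,0,-0.2],[0,0,-8,0,0,0,-0.2],[0,0,-8,0,0,0,-0.2],[0,0,-8,0,0,0,-0.2]]]'; python3 go.py 551.9 222.7 90 -28
```

```text
t: 9.53
tool_pos: [659.9, 188.5, 12.8]
tcp_rot: [180.0, -0.0, 90.0]
wrist_force: [-0.0, -0.2, -0.8]
finger_gap: 49.8
grasp_force: 20.0
t: 10.2
tool_pos: [659.6, 188.5, 92.6]
tcp_rot: [180.0, 0.0, 90.0]
wrist_force: [-0.5, 0.3, 0.4]
finger_gap: 53.0
grasp_force: 0.0
[3.42, -10.77, 0.26, 0.0, 0.0, 28.0]
```

Block placed; next the eraser.

```bash
python3 -m crank '[[[3.4,-10.8,2,0,0,28,-0.05],[3.4,-10.8,2,0,0,28,-0.05],[3.4,-10.8,2,0,0,28,-0.05],[3.4,-10.8,2,0,0,28,-0.05],[3.4,-10.8,2,0,0,28,-0.05],[3.4,-10.8,2,0,0,28,-0.05],[3.4,-10.8,2,0,0,28,-0.05],[3.4,-10.8,2,0,0,28,-0.05]]]'; python3 go.py 551.9 222.7 4 -28
```

```text
t: 10.87
tool_pos: [553.0, 221.7, 72.3]
tcp_rot: [180.0, -0.0, 62.0]
wrist_force: [-0.5, -0.3, 0.2]
finger_gap: 45.8
grasp_force: 0.0
[0.03, -0.15, 6.83, 0.03, -0.0, -0.01]
```

```bash
python3 -m crank '[[[0,-0.1,4,0,0,0,-0.05],[0,-0.1,6,0,0,0,-0.05],[0,-0.1,6.7,0,0,0,-0.05],[0,-0.1,6.7,0,0,0,-0.05],[0,-0.1,6.7,0,0,0,-0.05],[0,-0.1,6.7,0,0,0,1],[0,-0.1,6.7,0,0,0,1],[0,-0.1,6.7,0,0,0,1],[0,-0.1,6.7,0,0,0,1],[0,-0.1,6.7,0,0,0,1]]]' 12
python3 -m crank '[[[0,0,0,0,0,0,1],[0,0,0,0,0,0,1],[0,0,-3,0,0,0,1],[0,0,-7,0,0,0,1],[0,0,-7,0,0,0,1],[0,0,-7,0,0,0,1],[0,0,-7,0,0,0,1]]]'; python3 go.py 662 64 72 -28
```

```text
t: 11.7
tool_pos: [551.3, 223.2, 6.2]
tcp_rot: [180.0, -0.1, 62.0]
wrist_force: [0.6, 0.5, 3.1]
finger_gap: 20.7
grasp_force: 12.0
t: 12.28
tool_pos: [550.5, 222.9, 75.3]
tcp_rot: [-180.0, 0.0, 62.0]
wrist_force: [-0.4, -0.4, -0.6]
finger_gap: 20.6
grasp_force: 12.0
[-8.8, 17.3, 0.33, -0.02, 0.02, 0.01]
```

```bash
python3 -m crank '[[[-8.8,17.3,0,0,0,0,1],[-8.8,17.3,0,0,0,0,1],[-8.8,17.3,0,0,0,0,1],[-8.8,17.3,0,0,0,0,1],[-8.8,17.3,0,0,0,0,1],[-8.8,17.3,0,0,0,0,1],[-8.8,17.3,0,0,0,0,1],[-8.8,17.3,0,0,0,0,1],[-8.8,17.3,0,0,0,0,1]]]'
python3 -m crank '[[[0,0,0,0,0,0,1],[0,0,3,0,0,0,1],[0,0,5,0,0,0,1],[0,0,6,0,0,0,1],[0,0,6,0,0,0,1],[0,0,6,0,0,0,1],[0,0,6,0,0,0,1]]]'; python3 go.py 662 64 9 -28
```

```text
t: 13.03
tool_pos: [661.0, 66.2, 74.3]
tcp_rot: [-179.8, 0.0, 62.1]
wrist_force: [0.1, -0.9, 0.2]
finger_gap: 20.9
grasp_force: 12.0
t: 13.62
tool_pos: [663.4, 64.6, 16.9]
tcp_rot: [179.9, -0.1, 62.0]
wrist_force: [0.3, -0.9, -0.1]
finger_gap: 20.9
grasp_force: 12.0
[-0.12, -0.09, 0.79, 0.1, -0.08, 0.03]
```

```bash
python3 -m crank '[[[0,0,0.4,0,0,0,1],[0,0,0.8,0,0,0,1],[0,0,0.8,0,0,0,1],[0,0,0.8,0,0,0,1]]]'; python3 -m crank '[[[0,0,0,0,0,0,0.2],[0,0,0,0,0,0,0.2],[0,0,0,0,0,0,0.2],[0,0,-4,0,0,0,0],[0,0,-8,0,0,0,-0.2],[0,0,-10,0,0,0,-0.2],[0,0,-10,0,0,0,-0.2],[0,0,-10,0,0,0,-0.2]]]'; python3 go.py 377 308 110 48.4
```

```text
t: 13.95
tool_pos: [663.8, 64.4, 8.9]
tcp_rot: [179.9, -0.1, 62.0]
wrist_force: [-0.1, 0.1, 5.3]
finger_gap: 20.7
grasp_force: 12.0
t: 14.62
tool_pos: [662.9, 64.1, 108.7]
tcp_rot: [179.9, -0.1, 62.0]
wrist_force: [0.2, 0.5, -1.2]
finger_gap: 50.8
grasp_force: 0.0
[8.11, -36.69, -0.18, 0.13, -0.0, -76.4]
```

Eraser down (5 N contact felt, then released). Next, a look at the tower and long tray, which also shows whether the eraser lies flat.

```bash
python3 -m crank '[[[-9.4,0.1,-11,0,0,-28,-0.5],[-9.4,0.1,-11,0,0,-28,-0.5],[-9.4,0.1,-11,0,0,-28,-0.5],[-9.4,0.1,-11,0,0,-28,-0.5],[-9.4,0.1,-11,0,0,-28,-0.5],[-9.4,0.1,-11,0,0,-28,-0.5],[-9.4,0.1,-11,0,0,-28,-0.5],[-9.4,0.1,-11,0,0,-28,-0.5]]]'; python3 -c "
from seg import *
im,st,K,C=look('w2')
print(proj([550,33,58],K,C))"
```

```text
t: 15.28
tool_pos: [618.2, -17.6, 214.9]
tcp_rot: [-179.7, -0.0, 90.1]
wrist_force: [0.1, -0.1, 0.1]
finger_gap: 64.8
grasp_force: 0.0
tcp [618.2 -17.6 214.9] [-1.7975e+02 -4.0000e-02  9.0070e+01] cam [619.  52. 377.]
[[244.0976856 140.092441 ]]
```

View pics/w2.png

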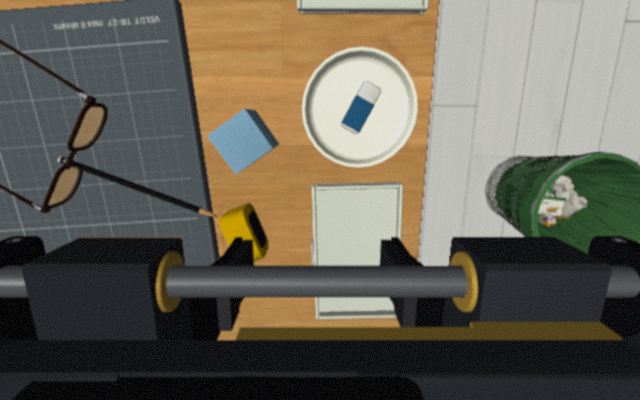

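The eraser lies centred in the dish at (362,107). The tower top is around (243,140), the tape at (242,235), and the long tray's corners are (312,185), (402,183), (401,318) and (317,319).

```bash
python3 -c "
from seg import *
seg('w2',dict(tower=(198,100,287,182,58)))
d=np.load('pics/w2.npz');print(cast([(312,185),(402,183),(401,318),(317,319)],16,d['K'],d['C']).round())
print('tape',cast([(222,207),(254,205),(267,250)],52,d['K'],d['C']).round())"; python3 go.py 377 308 110 48.4
```

```text
tower [177 132  78] 4309 c [549.4  31.5] size [74.3 80.9] ang 90.0 poly [[510, 69], [513, -6], [588, -6], [590, 69]]
tower [120 156 175] 2279 c [545.6  31.4] size [44.3 44.2] ang 34.3 poly [[552, 61], [516, 37], [540, 2], [575, 25]]
tower [57 62 63] 365 c [510.5  24.1] size [60.5  8.6] ang 84.9 poly [[509, 55], [504, -6], [512, -6]]
[[ 612.  -17.   16.]
 [ 710.  -15.   16.]
 [ 719. -181.   16.]
 [ 618. -182.   16.]]
tape [[523. -33.  52.]
 [555. -31.  52.]
 [566. -79.  52.]]
[32.6, -24.05, 10.62, -0.2, -0.12, -48.31]
```

```bash
python3 go.py 545.6 31.4 100 -55.7; python3 -m crank '[[[4.9,-7.3,9,0,0,55.7,-0.55],[4.9,-7.3,9,0,0,55.7,-0.55],[4.9,-7.3,9,0,0,55.7,-0.55],[4.9,-7.3,9,0,0,55.7,-0.55],[4.9,-7.3,9,0,0,55.7,-0.55],[4.9,-7.3,9,0,0,55.7,-0.55],[4.9,-7.3,9,0,0,55.7,-0.55],[4.9,-7.3,9,0,0,55.7,-0.55],[4.9,-7.3,9,0,0,55.7,-0.55],[4.9,-7.3,9,0,0,55.7,-0.55]]]';python3 go.py 545.6 31.4 22 -55.7
```

```text
[4.91, -7.22, 11.54, -0.22, 0.09, 55.79]
t: 16.17
tool_pos: [545.7, 30.6, 126.6]
tcp_rot: [-180.0, 0.1, 34.5]
wrist_force: [-0.4, 0.4, -0.2]
finger_gap: 67.4
grasp_force: 0.0
[0.05, -0.06, 10.46, -0.04, 0.09, 0.23]
```

```bash
python3 -m crank '[[[0,-0.1,4,0,0,0,-0.55],[0,-0.1,8,0,0,0,-0.55],[0,-0.1,10.4,0,0,0,-0.55],[0,-0.1,10.4,0,0,0,-0.55],[0,-0.1,10.4,0,0,0,-0.55],[0,-0.1,10.4,0,0,0,1],[0,-0.1,10.4,0,0,0,1],[0,-0.1,10.4,0,0,0,1],[0,-0.1,10.4,0,0,0,1],[0,-0.1,10.4,0,0,0,1]]]' 12
python3 -m crank '[[[0,0,0,0,0,0,1],[0,0,0,0,0,0,1],[0,0,-3,0,0,0,1],[0,0,-7,0,0,0,1],[0,0,-8,0,0,0,1],[0,0,-8,0,0,0,1],[0,0,-8,0,0,0,1]]]'; python3 go.py 663 -49 102 2
```

```text
t: 17.0
tool_pos: [546.4, 30.6, 24.7]
tcp_rot: [179.9, -0.1, 34.3]
wrist_force: [-0.5, 0.1, 5.9]
finger_gap: 43.9
grasp_force: 12.0
t: 17.58
tool_pos: [545.8, 30.6, 104.1]
tcp_rot: [180.0, -0.1, 34.3]
wrist_force: [-0.4, 0.3, -0.4]
finger_gap: 43.7
grasp_force: 12.0
[5.2, 13.18, 0.22, 0.07, -0.06, -57.69]
```

```bash
python3 -m crank '[[[5.2,13.2,0,0,0,-57.7,1],[5.2,13.2,0,0,0,-57.7,1],[5.2,13.2,0,0,0,-57.7,1],[5.2,13.2,0,0,0,-57.7,1],[5.2,13.2,0,0,0,-57.7,1],[5.2,13.2,0,0,0,-57.7,1],[5.2,13.2,0,0,0,-57.7,1],[5.2,13.2,0,0,0,-57.7,1],[5.2,13.2,0,0,0,-57.7,1],[5.2,13.2,0,0,0,-57.7,1]]]'
python3 -m crank '[[[0,0,2,0,0,0,1],[0,0,4,0,0,0,1],[0,0,6,0,0,0,1],[0,0,7,0,0,0,1],[0,0,7,0,0,0,1],[0,0,7,0,0,0,1],[0,0,7,0,0,0,1]]]'; python3 go.py 663 -49 27 2
```

```text
t: 18.42
tool_pos: [661.8, -49.4, 101.7]
tcp_rot: [-179.8, -0.0, 91.8]
wrist_force: [-0.2, 0.4, -0.8]
finger_gap: 44.0
grasp_force: 12.0
t: 19.0
tool_pos: [663.7, -49.2, 34.5]
tcp_rot: [179.9, 0.0, 92.0]
wrist_force: [0.0, -0.5, 0.1]
finger_gap: 43.8
grasp_force: 12.0
[0.02, -0.07, 0.75, 0.09, 0.01, -0.04]
```

```bash
python3 -m crank '[[[0,0,0.4,0,0,0,1],[0,0,0.8,0,0,0,1],[0,0,0.8,0,0,0,1],[0,0,0.8,0,0,0,1]]]'; python3 -m crank '[[[0,0,0,0,0,0,-0.35],[0,0,0,0,0,0,-0.35],[0,0,0,0,0,0,-0.35],[0,0,-4,0,0,0,-0.35],[0,0,-8,0,0,0,-0.35],[0,0,-11,0,0,0,-0.7],[0,0,-11,0,0,0,-0.7],[0,0,-11,0,0,0,-0.7]]]'; python3 go.py 377 308 120 48.4
```

```text
t: 19.33
tool_pos: [664.3, -49.3, 27.1]
tcp_rot: [179.8, 0.0, 92.0]
wrist_force: [-0.2, -0.7, 5.2]
finger_gap: 43.7
grasp_force: 12.0
t: 20.0
tool_pos: [664.1, -49.3, 137.7]
tcp_rot: [179.8, 0.0, 92.0]
wrist_force: [0.2, -0.6, -0.1]
finger_gap: 70.5
grasp_force: 0.0
[36.71, -27.46, 1.65, 0.22, 0.11, -46.41]
```

```bash
python3 -m crank '[[[36.7,-27.5,1,0,0,-46.4,-0.7],[36.7,-27.5,1,0,0,-46.4,-0.7],[36.7,-27.5,1,0,0,-46.4,-0.7],[36.7,-27.5,1,0,0,-46.4,-0.7],[36.7,-27.5,1,0,0,-46.4,-0.7],[36.7,-27.5,1,0,0,-46.4,-0.7],[36.7,-27.5,1,0,0,-46.4,-0.7],[36.7,-27.5,1,0,0,-46.4,-0.7],[36.7,-27.5,1,0,0,-46.4,-0.7],[36.7,-27.5,1,0,0,-46.4,-0.7]]]'; python3 go.py 377 308 120 48.4
```

```text
t: 20.83
tool_pos: [399.1, 275.4, 124.9]
tcp_rot: [-179.8, -0.0, 138.4]
wrist_force: [0.4, 0.3, 1.2]
finger_gap: 73.5
grasp_force: 0.0
[3.81, 0.97, 0.49, -0.18, -0.05, -0.02]
```

```bash
python3 -m crank '[[[1.5,0.5,0,0,0,0,-0.6],[1.5,0.5,0,0,0,0,-0.6],[1.5,0.5,0,0,0,0,-0.6],[1.5,0.5,0,0,0,0,-0.6]]]'; python3 go.py 377 308 8 48.4; python3 -c "
from h import *
look('w3')"
```

```text
t: 21.17
tool_pos: [393.8, 287.3, 125.4]
tcp_rot: [-179.9, 0.0, 138.3]
wrist_force: [-0.3, -1.1, 0.4]
finger_gap: 69.9
grasp_force: 0.0
[2.63, 0.45, 11.74, -0.14, 0.01, -0.08]
tcp [393.8 287.3 125.4] [-1.7986e+02  1.0000e-02  1.3832e+02] cam [343. 334. 288.]
```

View pics/w3.png

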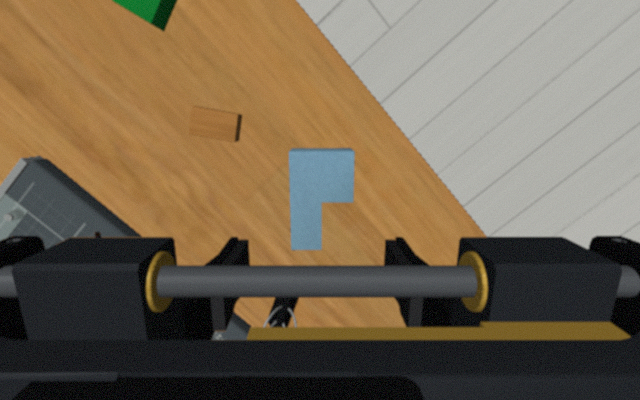

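The L is square to the gripper. Its wide part spans columns 289–354 and rows 150–202, and the decoy is at (215,123). I'll confirm the grip point and then move there.

```bash
python3 -c "
from h import *
d=np.load('pics/w3.npz');print(cast([(321.5,176.5),(289,150),(354,150)],30,d['K'],d['C']).round(1))"
python3 -m crank '[[[2.6,0.5,4,0,0,0,-0.65],[2.6,0.5,7,0,0,0,-0.65],[2.6,0.5,7,0,0,0,-0.65],[2.6,0.5,7,0,0,0,-0.65],[2.6,0.5,7,0,0,0,-0.65]]]' 10; python3 go.py 377 308 9 48.4
```

```text
[[376.8 307.9  30. ]
 [345.3 303.   30. ]
 [378.  339.7  30. ]]
t: 21.63
tool_pos: [379.1, 309.2, 57.4]
tcp_rot: [179.9, 0.0, 138.3]
wrist_force: [0.3, 0.4, -0.2]
finger_gap: 71.9
grasp_force: 0.0
[0.08, -0.24, 4.84, 0.05, 0.04, -0.13]
```

```bash
python3 -m crank '[[[0.1,-0.2,3,0,0,0,-0.65],[0.1,-0.2,4.8,0,0,0,-0.65],[0.1,-0.2,4.8,0,0,0,-0.65],[0.1,-0.2,4.8,0,0,0,-0.65],[0.1,-0.2,4.8,0,0,0,1],[0.1,-0.2,4.8,0,0,0,1],[0.1,-0.2,4.8,0,0,0,1],[0.1,-0.2,4.8,0,0,0,1],[0.1,-0.2,4.8,0,0,0,1],[0.1,-0.2,4.8,0,0,0,1]]]' 15
python3 -m crank '[[[0,0,0,0,0,0,1],[0,0,0,0,0,0,1],[0,0,-4,0,0,0,1],[0,0,-8,0,0,0,1],[0,0,-12,0,0,0,1],[0,0,-13,0,0,0,1],[0,0,-13,0,0,0,1],[0,0,-13,0,0,0,1]]]'; python3 go.py 666 -115 142 2
```

```text
t: 22.47
tool_pos: [376.0, 309.4, 9.3]
tcp_rot: [179.9, 0.0, 138.4]
wrist_force: [-0.1, -0.9, 7.3]
finger_gap: 50.0
grasp_force: 15.0
t: 23.13
tool_pos: [375.6, 308.9, 138.7]
tcp_rot: [179.9, 0.0, 138.4]
wrist_force: [-0.3, -0.3, -0.5]
finger_gap: 49.9
grasp_force: 15.0
[-49.86, -12.41, -0.31, 0.06, 0.01, 46.39]
```

```bash
python3 -m crank '[[[-49.4,-12.4,0,0,0,46.4,1],[-49.4,-12.4,0,0,0,46.4,1],[-49.4,-12.4,0,0,0,46.4,1],[-49.4,-12.4,0,0,0,46.4,1],[-49.4,-12.4,0,0,0,46.4,1],[-49.4,-12.4,0,0,0,46.4,1],[-49.4,-12.4,0,0,0,46.4,1],[-49.4,-12.4,0,0,0,46.4,1],[-49.4,-12.4,0,0,0,46.4,1],[-49.4,-12.4,0,0,0,46.4,1]]]'; python3 -m crank '[[[0,0,0,0,0,0,1],[0,0,0,0,0,0,1],[0,0,0,0,0,0,1]]]'; python3 go.py 665 -109 70 2
```

```text
t: 23.97
tool_pos: [609.7, -37.0, 135.7]
tcp_rot: [-179.7, 0.0, 92.0]
wrist_force: [0.9, 0.6, -0.3]
finger_gap: 50.3
grasp_force: 15.0
t: 24.22
tool_pos: [608.8, -34.5, 136.1]
tcp_rot: [-179.7, -0.0, 92.0]
wrist_force: [-0.0, 0.5, -0.3]
finger_gap: 50.2
grasp_force: 15.0
[-7.64, 5.38, 6.58, -0.26, -0.04, 0.01]
```

```bash
python3 -m crank '[[[-7.6,5.4,0,-0.2,0,0,1],[-7.6,5.4,0,-0.2,0,0,1],[-7.6,5.4,0,-0.2,0,0,1],[-7.6,5.4,0,-0.2,0,0,1],[-7.6,5.4,3,-0.2,0,0,1],[-7.6,5.4,6.5,-0.2,0,0,1],[-7.6,5.4,9.5,-0.2,0,0,1],[-7.6,5.4,9.5,-0.2,0,0,1],[-7.6,5.4,9.5,-0.2,0,0,1],[-7.6,5.4,9.5,-0.2,0,0,1]]]'; python3 go.py 665 -109 13 2
```

```text
t: 25.05
tool_pos: [667.8, -107.4, 45.0]
tcp_rot: [179.7, -0.0, 92.1]
wrist_force: [0.4, 0.4, 0.2]
finger_gap: 49.4
grasp_force: 15.0
[-0.15, -0.31, 3.2, 0.31, -0.03, 0.12]
```

```bash
python3 -m crank '[[[-0.1,-0.3,0,0.2,0,0,1],[-0.1,-0.3,1.5,0.2,0,0,1],[-0.1,-0.3,2.5,0.2,0,0,1],[-0.1,-0.3,2.8,0.2,0,0,1],[-0.1,-0.3,3.1,0.2,0,0,1],[-0.1,-0.3,3.1,0.2,0,0,1],[-0.1,-0.3,3.1,0.2,0,0,1]]]'; python3 go.py 665 -109 13 2; python3 -c "
from h import *
look('w4')"
```

```text
t: 25.63
tool_pos: [664.7, -110.3, 13.1]
tcp_rot: [179.9, 0.0, 92.0]
wrist_force: [-0.2, 0.6, 0.4]
finger_gap: 49.8
grasp_force: 15.0
[0.13, 0.03, 0.01, 0.07, 0.0, 0.0]
tcp [ 664.7 -110.3   13.1] [179.93   0.    92.  ] cam [662. -41. 175.]
```

View pics/w4.png

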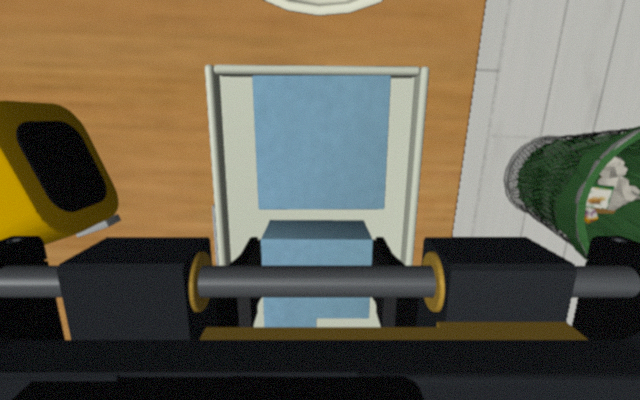

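The tower stands clear in the tray at (321,140), the L sits below it at (317,270) with a gap between them, and the fingers are inside the walls. I'll lower the last bit, release and retreat.

```bash
python3 -m crank '[[[0,0,0.1,0,0,0,1],[0,0,0.1,0,0,0,1],[0,0,0.1,0,0,0,1]]]'; python3 -m crank '[[[0,0,0,0,0,0,-0.28],[0,0,0,0,0,0,-0.28],[0,0,0,0,0,0,-0.28],[0,0,-3,0,0,0,-0.28],[0,0,-7,0,0,0,-0.28],[0,0,-11,0,0,0,-0.28],[0,0,-15,0,0,0,-0.28],[0,0,-18,0,0,0,-0.28],[0,0,-18,0,0,0,-0.28]]]'; python3 -m crank '[[[12,-3,-5,0,0,0,-0.3],[12,-3,-5,0,0,0,-0.3],[12,-3,-5,0,0,0,-0.3],[12,-3,-5,0,0,0,-0.3],[12,-3,-5,0,0,0,-0.3],[12,-3,-5,0,0,0,-0.3],[12,-3,-5,0,0,0,-0.3]]]'; python3 -c "
from h import *
look('w5')
im,_=snap('side')
cv2.imwrite('pics/s5.png',cv2.resize(im[130:330,160:400,::-1],None,fx=3,fy=3,interpolation=cv2.INTER_CUBIC))"
```

```text
t: 25.93
tool_pos: [664.7, -110.3, 13.0]
tcp_rot: [179.9, 0.0, 92.0]
wrist_force: [-1.5, 0.2, 7.3]
finger_gap: 49.8
grasp_force: 15.0
t: 26.68
tool_pos: [668.5, -110.8, 199.7]
tcp_rot: [179.2, 0.1, 92.0]
wrist_force: [0.9, -0.2, 0.5]
finger_gap: 55.8
grasp_force: 0.0
t: 27.27
tool_pos: [629.9, 6.1, 240.4]
tcp_rot: [-179.9, 0.1, 91.8]
wrist_force: [0.3, -0.1, -0.0]
finger_gap: 56.5
grasp_force: 0.0
tcp [629.9   6.1 240.4] [-1.7992e+02  9.0000e-02  9.1840e+01] cam [628.  76. 402.]
```

View pics/w5.png

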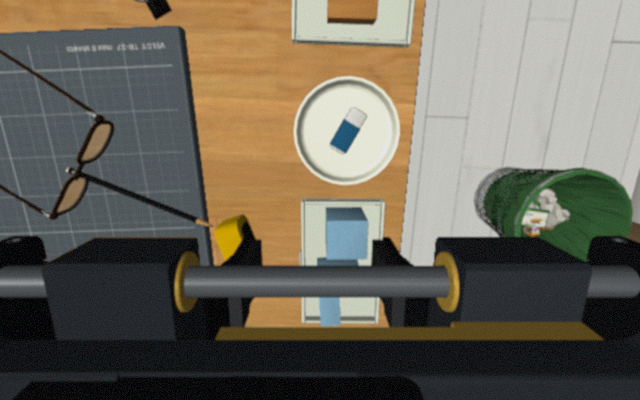

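View pics/s5.png

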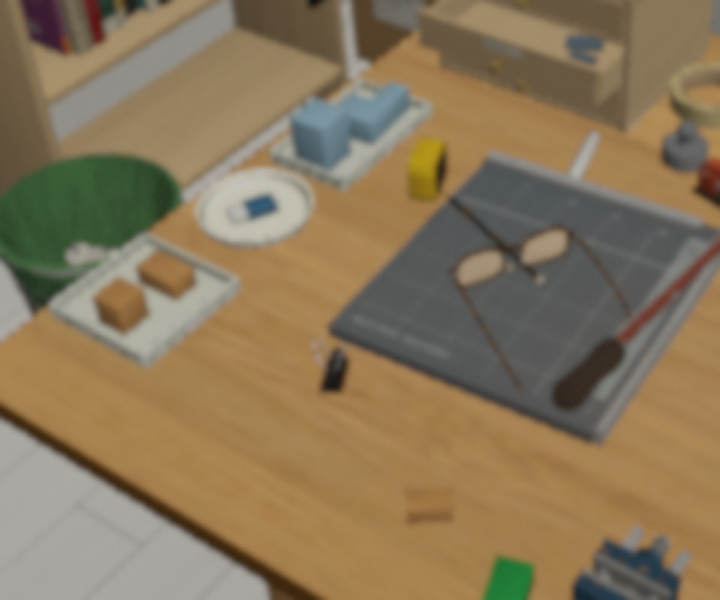

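The side view shows both timber pieces flat and apart in the square tray at (121,303) and (167,272). The eraser is flat in the dish, the tower and L are flat in the long tray, and the tape is standing. Handing in.

```bash
python3 -m crank '[[[0,0,0,0,0,0,-0.3],[0,0,0,0,0,0,-0.3],[0,0,0,0,0,0,-0.3]]]' && python3 -c "
from rig import manip
print(manip.sign_off())"
```

```text
t: 27.62
tool_pos: [630.1, 7.8, 241.1]
tcp_rot: [-180.0, 0.0, 91.9]
wrist_force: [0.5, -0.1, -0.5]
finger_gap: 56.6
grasp_force: 0.0
the job is handed in; nothing more can be done
None
```

I handed the job in at 27.6 s; the last pictures show all five pieces flat in their trays and the tape measure standing in its place, but the sign-off returned no verdict.

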